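# Tuck the splash strip under the chain guard and hold it down

## Robot

A 6-joint arm with a two-finger parallel gripper is mounted at the origin on the work surface. World frame = base frame: x ahead of the robot, y to its left, z up, the work surface at z = 0. Lengths are in m, angles in rad, forces in N, time in s.
With the tool pointing down it reaches from about 0.35 to 0.975 m from the base axis. Payload 4.9 kg.
Tool frame: the origin (TCP) lies at the very end of the fingers, on their centre line; the grasp point (between the pads) lies 19 mm behind it (ctrl.grasp_offset is the distance from the TCP to the grasp point, in m); z points along the fingers, y is the line along which they close (so a half turn about z gives the same grasp; the last joint's range is limited). The gripper opens to 85 mm and grips with 20 to 120 N. Pads are 22 mm wide; open, the fingers measure 114 mm over their backs; the gripper's body (76 mm by 85 mm) begins 54 mm behind the grasp point. The pads swing forward as they close: fully open they stand 13 mm farther back than shut.
Start: joints at [-1.313, 0.053, 1.613, -0, 1.476, -0.119], TCP at [0.23, -0.581, 0.231] pointing down, gripper open.
Joint ranges: [-3.01, 3.01], [-1.01, 2.22], [0.06, 2.58], [-1.02, 4.17], [0.09, 2.62], [-3.14, 3.14]. Speed limits (rad/s): [2.57, 2.57, 3.14, 3.14, 3.14, 3.14].

## Interface

Orientations are given as a rotation vector (axis times angle).
In Python, from station import ctrl, optics gives the robot as it stands.
- The arm moves only by the shell command python3 -m handwheel 'ROWS' [OPENING] [FORCE]. ROWS is JSON, a list of rows, each an object of numbers: "tx", "ty", "tz": the shift along the tool's x, y, z in mm; "roll": the turn about the tool's z in rad. A call has 1 to 12 rows; each row shifts and turns the commanded pose from where the row before left it, along the tool's axes as they then stand; what a row does not reach is not made up. A row lasts 1/12 s, in which the tool goes at most 41.7 mm and 7.16 degrees, less where a joint would pass 70% of its speed; a pose out of reach is approached as far as the arm can. A call with a gripper value outside its range is refused whole. OPENING is the finger opening in mm, from 0 to 85.4, set as the call begins (- or left out, the last holds). The fingers move at their own pace and stop on an object; FORCE is the grip in N (left out, the last holds). Time passes only in rows, so rows that do not move let the fingers close. It gives the time, the measured TCP pose, the force, the opening and the grip force at its end, in the units of the state.
- ctrl.get_obs(): the state, without advancing time (a new reading comes with each control period).
- optics.get_image(name): name is "scene" or "top" or "wrist"; returns (picture, depth): 480x640x3 uint8, red, green, blue; 480x640 float32, m along the optical axis (not along the pixel's ray), 0 where there is no reading.
- optics.camera_params(name): a dict with "mtx" (3x3 intrinsics, pixels), "extrinsics" (4x4, takes a point from camera to world coordinates); the wrist camera has in their place "tool_from_camera" (4x4, takes a point from camera to tool coordinates, whose origin is the TCP and whose axes are the flange's). Camera axes: x right, y down, z forward; pixel columns grow to the right and rows downward; lengths in m; the calibration is good to about 2 mm. A picture is of the moment at which its call begins: read the wrist's pose just before it. camera_params takes no time and is no camera call.
- ctrl.finish_job(): hands the job in; it is judged then, once.
The state is a dict: "t": time; "q": joint angles; "dq": joint speeds; "effort": joint torques, N m; "tool_pos": TCP position; "tool_rot": TCP orientation; "contact_force": force on the tool from outside, world axes, zero at the start; "wrist_torque": the same for the moment, N m; "opening": finger opening in m; "grip_force": force on a finger pad.
Only numpy, scipy, OpenCV 4.12 (cv2) and the standard library are available. Lean on these libraries where they do the work, as an engineer would, in place of code of your own. Each camera call takes 0.05 s, during which the arm holds its last target. There are 200 camera calls.

## Task

On the tray-packing line one blue splash strip is missing from the row: pick up the loose blue strip, slide its thin edge under the lapped, yellow-edged guard flap in the gap between its two fitted neighbours, in line with them and as far as it goes, against the stop. Do not lift the flap on the way (its safety switch would stop the line), and leave the other things on the bench where they are. Finish while still holding the strip with the gripper, pressed flat on its seat with about 10 newtons, so that a colleague can put in the screws: do not let go.

Things in the scene. Friction and masses are not known exactly. Their poses are not given: they have to be found in the camera images.
- strip: loose blue rigid strip, 0.14 kg: flat flange 80 (x) by 200 (y) mm, 5 mm thick (3 mm over the last 10 mm at its leading edge, +x), with an upright rib 10 mm thick, 200 mm long along y, 5 to 35 mm above the underside, centred on x = -20 mm: grip it there, closing along x. Origin: middle of the underside; z up. Starts flat on the bench, left or right, thin edge roughly towards the deck
- strip_rib (a point): middle of the top of the strip's rib: x = -20, y = 0, z = 35 mm in the strip's frame
- strip_edge (a point): middle of the strip's thin leading edge, on the underside: x = 40, y = 0, z = 0 mm in the strip's frame
- deck: fixed loading deck across the bench. Origin at bench height under the middle of the flap's edge; x into the machine (tucking direction), y along it, z up. Flat seat at z = 40 mm, x = -67 to 30 mm, bare in a 220 mm bay (y = -110 to 110) between fitted strips like the loose one (ribs at x = -35 to -25). Black switch box at x = 120 to 165, y = 105 to 155, 88 mm high
- seat: the flat steel seat of the deck, fixed to it (same origin and axes as the deck): its top, z = 40 mm, is what the strip is pressed on
- stop (a point): middle of the bay, on the seat (z = 40 mm), at the face of the stop (x = 30 mm in the deck's frame, 10 mm high, under the flap) that the thin edge ends against; axes as the deck's. Home: strip_edge at this point, the strip square to the deck; the middle of its rib is then 30 mm out from the flap's edge
- lap (a point): middle of the lapped edge of the shut flap, underside: 9 mm above the seat, x = 0 in the deck's frame, 30 mm nearer the robot than the stop. The flap (aluminium, 308 mm along y, yellow along this edge) rises from here by 10 degrees to its hinge, 113 mm farther in and 31 mm above the seat
- flap (a joint): angle of the guard flap on its hinge: 0 shut (resting on its stops, 9 mm above the seat at the edge), grows as it is lifted; 0.42 kg, falls shut by its weight; the switch trips at 0.05 rad, which is about 5.5 mm at the edge
- trays: bystander: a low stack of clear trays, 150 by 190 mm, 80 mm high, loose on the bench on the other side from the strip; origin: middle of its underside
- tub: bystander: white tub of screws, 90 by 110 mm, 40 mm high, loose on the bench; origin: middle of its underside
- driver: bystander: screwdriver with a green handle, lying on the bench
- scraper: bystander: blue-handled scraper, lying on the bench
- spray: bystander: white bottle, 70 mm across, 190 mm high, on the bench at the right

How it is judged:
By the outcome, as a careful person would: the job done as asked, in the order asked, and still so for the second after the job is handed in, while the arm keeps its last pose, push and grip.
It also fails if it takes over 42 s, if anything falls off the work surface, if the arm or the gripper's body presses on something with over 40 N, if the wrist force passes 120 N, or if a joint passes its speed limit or range.

## Working session

There is one attempt and no reset: what is moved stays moved. The work goes in short steps, Python scripts to look and compute and a shell command to move; the robot and the scene stay as the last step left them, time stands still between calls to the robot, and variables do not carry over. Pictures are saved under pics/ and viewed, at most 10 in all, crops included, and the job is handed in when it is done.

```bash
mkdir -p pics; ls
python3 - <<'E'
from station import ctrl, optics
import cv2, numpy as np
for n in ("scene","top"):
    p,d=optics.get_image(n); cv2.imwrite(f"pics/{n}0.png",p[:,:,::-1]); np.save(f"pics/{n}0.npy",d)
    print(optics.camera_params(n))
o=ctrl.get_obs(); print(o, ctrl.grasp_offset)
E
```

```text
pics
{'mtx': array([[447.65207746,   0.        , 322.07205966],
       [  0.        , 447.65207746, 240.55348254],
       [  0.        ,   0.        ,   1.        ]]), 'extrinsics': array([[-1.00978455e-01,  8.27569050e-01, -5.52207225e-01,
         1.17350491e+00],
       [ 9.94888532e-01,  8.42201663e-02, -5.57115195e-02,
         4.30818495e-02],
       [ 4.01855009e-04, -5.55010298e-01, -8.31843379e-01,
         1.00990856e+00],
       [ 0.00000000e+00,  0.00000000e+00,  0.00000000e+00,
         1.00000000e+00]])}
{'mtx': array([[466.48398235,   0.        , 321.58316562],
       [  0.        , 466.48398235, 245.67356377],
       [  0.        ,   0.        ,   1.        ]]), 'extrinsics': array([[-0.01232367, -0.99640978,  0.08375963,  0.45902811],
       [-0.99950873,  0.00986118, -0.02974996,  0.01126083],
       [ 0.02881719, -0.08408511, -0.9960418 ,  1.31886902],
       [ 0.        ,  0.        ,  0.        ,  1.        ]])}
{'t': 0.1, 'q': array([-1.31302404e+00,  5.32973516e-02,  1.61419682e+00,  2.65596075e-05,
        1.47601617e+00, -1.18999901e-01]), 'dq': array([ 0.00071456, -0.00329669, -0.00372824, -0.00108761, -0.00030023,
        0.00019379]), 'effort': array([-9.15041292e-04, -3.94902027e+01, -3.71363461e+01, -1.11419702e-04,
        3.91552399e-03, -8.41765143e-06]), 'tool_pos': array([ 0.22980796, -0.58058868,  0.23015796]), 'tool_rot': array([-3.08413055e+00, -5.87975432e-01,  1.67313383e-04]), 'contact_force': array([ 0.52359084, -0.76658267,  0.21637949]), 'wrist_torque': array([-0.03591902, -0.0400319 , -0.01989173]), 'grip_force': 0.0, 'opening': 0.08546187983873414} 0.0187
```

View pics/scene0.png

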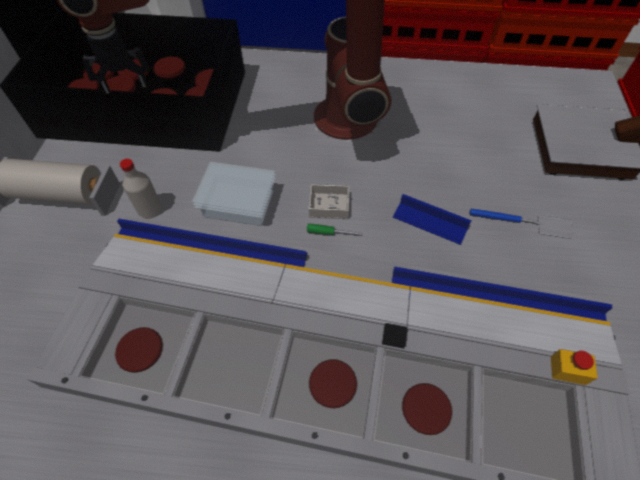

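View pics/top0.png

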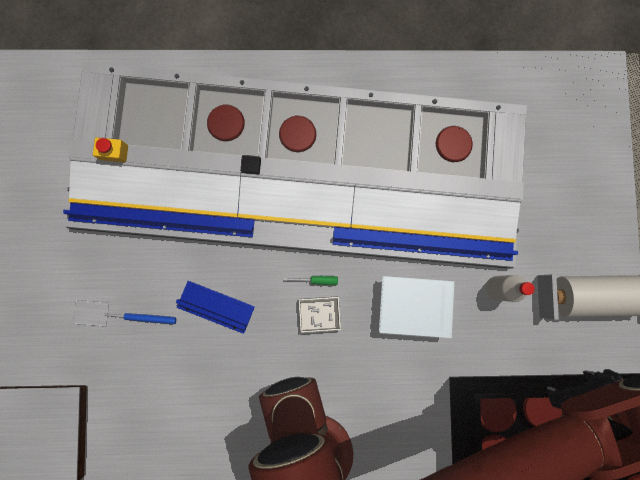

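The top view shows the loose strip at about (215,307), the gap at columns 253–333 near row 230, and the switch box at (251,164). The trays (417,307), tub (319,315) and driver (312,281) lie to the right of the strip. Next I'll measure with blue pixels plus depth.

```bash
cat > h.py <<'E'
from station import ctrl, optics
import cv2, numpy as np
from scipy.spatial.transform import Rotation as R
def T_of(o):
    T=np.eye(4);T[:3,:3]=R.from_rotvec(o["tool_rot"]).as_matrix();T[:3,3]=o["tool_pos"];return T
def ray(name,px,z,o=None):
    """pixel -> world point on plane z"""
    c=optics.camera_params(name)
    E=c["extrinsics"] if name!="wrist" else T_of(o)@c["tool_from_camera"]
    px=np.atleast_2d(np.asarray(px,float))
    r=np.c_[px,np.ones(len(px))]@np.linalg.inv(c["mtx"]).T@E[:3,:3].T
    z=np.broadcast_to(z,len(px))
    return E[:3,3]+r*((z-E[2,3])/r[:,2])[:,None]
def cloud(name,d,o=None):
    c=optics.camera_params(name)
    E=c["extrinsics"] if name!="wrist" else T_of(o)@c["tool_from_camera"]
    v,u=np.mgrid[:480,:640];K=c["mtx"]
    P=np.stack([(u-K[0,2])*d/K[0,0],(v-K[1,2])*d/K[1,1],d],-1)
    return P@E[:3,:3].T+E[:3,3]
E
python3 - <<'E'
from h import *
p=cv2.imread("pics/top0.png");d=np.load("pics/top0.npy");P=cloud("top",d)
h=cv2.cvtColor(p,cv2.COLOR_BGR2HSV)
blue=(h[...,0]>105)&(h[...,0]<130)&(h[...,1]>150)&(d>0)
n,l,s,_=cv2.connectedComponentsWithStats(blue.astype(np.uint8))
for i in range(1,n):
    if s[i,4]<300: continue
    q=P[l==i]; 
    print(i,s[i],q.mean(0).round(4),np.percentile(q[:,2],[2,20,50,80,98]).round(4))
    for lo,hi in ((-.01,.014),(.025,.055),(.062,.09)):
        m=(l==i)&(P[...,2]>lo)&(P[...,2]<hi)
        if m.sum()>40:
            (c,sz,a)=cv2.minAreaRect((P[m][:,:2]*1000).astype(np.float32)); print("  ",lo,m.sum(),np.round(c,1),np.round(sz,1),round(a,2), P[m].mean(0).round(4))
yel=(h[...,0]>15)&(h[...,0]<32)&(h[...,1]>150)&(d>0); yel[:170]=0
q=P[yel]; print("yellow",np.polyfit(q[:,1],q[:,0],1),np.median(q[:,2]),q[:,1].min(),q[:,1].max())
z=P[300:330,330:370]; 
for nm,u,v in(("bench",260,300),("seat",290,232),("tray",415,300),("tub",319,315),("flap",290,190)): print(nm,P[v,u].round(4))
a=cv2.resize(p[190:260,230:360],None,fx=5,fy=5,interpolation=2);b=cv2.resize(p[278:338,165:295],None,fx=4,fy=4,interpolation=2)
im=np.zeros((600,650,3),np.uint8);im[:350]=a;im[350:590,:520]=b;cv2.imwrite("pics/crop1.png",im)
E
```

```text
1 [  64  203  190   34 3115] [0.641  0.4112 0.0544] [0.0416 0.045  0.0479 0.0739 0.0796]
   0.025 2247 [641.6 410.2] [502.   48.5] 84.2 [0.6426 0.4119 0.0466]
   0.062 810 [637.7 409.2] [499.5  11.2] 84.28 [0.637  0.4079 0.0755]
2 [ 333  227  185   33 2856] [ 0.5688 -0.3119  0.0545] [0.0414 0.045  0.0477 0.074  0.0799]
   0.025 2048 [ 569.4 -308.2] [500.8  48.5] 84.24 [ 0.5703 -0.3137  0.0465]
   0.062 771 [ 565.5 -307.3] [498.4  10.7] 84.27 [ 0.5653 -0.3051  0.0755]
4 [ 176  281   78   52 2055] [0.4027 0.2689 0.0109] [0.0006 0.0042 0.0069 0.011  0.0389]
   -0.01 1699 [402.  269.7] [199.4  79.3] 68.01 [0.4063 0.2674 0.0061]
   0.025 315 [384.5 277. ] [199.9  11.1] 68.17 [0.3846 0.276  0.0356]
5 [124 314  52  10 327] [0.374  0.4439 0.0193] [0.0128 0.017  0.0195 0.0218 0.0247]
yellow [0.12855856 0.61912829] 0.05551825169634328 -0.8728284402019723 0.6562892714264681
bench [0.4191 0.1459 0.0037]
seat [0.6046 0.0594 0.0455]
tray [ 0.4159 -0.2724  0.0787]
tub [ 0.3752 -0.0184  0.0031]
flap [0.7158 0.0576 0.0725]
```

View pics/crop1.png

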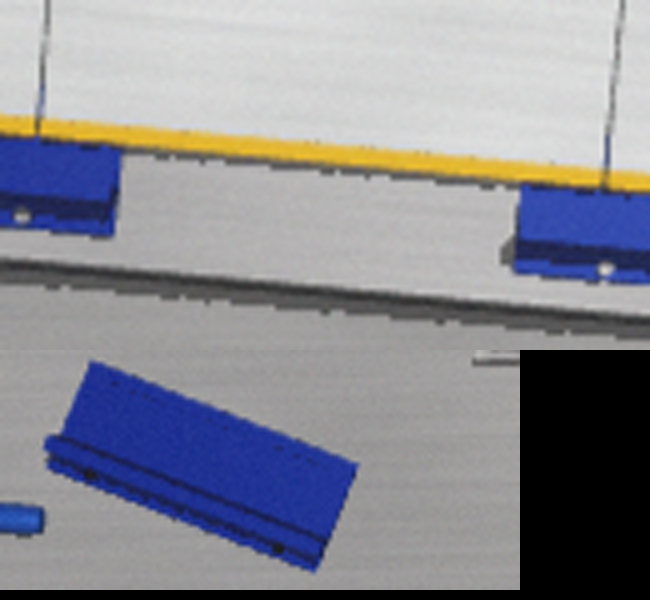

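The crop shows the bay between rib ends at (115,200) and (520,240), the loose strip with its rib on the robot side, and its thin edge towards the deck. The fits agree with the given sizes: strip centre (402, 270) mm at yaw −22°. The deck yaw is −5.75°, and the home rib centre is about (601.6, 51). Next I'll work out the moves to the grasp.

```bash
cat >> h.py <<'E'
def plan(xyz,yaw_y):
    """roll (rad) so that tool y lies along world heading yaw_y (deg, mod 180), then tool-frame shift (mm) in rolled axes"""
    o=ctrl.get_obs();T=T_of(o);y=T[:3,1];cur=np.degrees(np.arctan2(y[1],y[0]))
    opts=[-(yaw_y+k-cur) for k in (-360,-180,0,180,360)]   # tool z down: +roll = -world yaw
    M=T[:3,:3]; print("heading tool y",round(cur,2),"q6",o["q"][5].round(3),"q1",o["q"][0].round(3),"z axis",M[:,2].round(4))
    for a in sorted(opts,key=abs)[:2]:
        Rn=M@R.from_euler("z",a,degrees=True).as_matrix()
        print("roll %.4f rad then shift mm"%np.radians(a),(Rn.T@(np.array(xyz)-o["tool_pos"])*1000).round(1))
def st():
    o=ctrl.get_obs();print("t %.2f pos %s F %s open %.1f grip %.1f q6 %.2f"%(o["t"],(o["tool_pos"]*1000).round(1),o["contact_force"].round(1),o["opening"]*1000,o["grip_force"],o["q"][5]))
E
python3 - <<'E'
from h import *
plan([.50,-.2,.23],-22); plan([.3835,.2772,.12],-22)
E
```

```text
heading tool y -68.41 q6 -0.119 q1 -1.313 z axis [-5.0e-04  1.9e-03 -1.0e+00]
roll -0.8101 rad then shift mm [454.1 107.9   0.7]
roll 2.3315 rad then shift mm [-454.1 -107.9    0.7]
heading tool y -68.41 q6 -0.119 q1 -1.313 z axis [-5.0e-04  1.9e-03 -1.0e+00]
roll -0.8101 rad then shift mm [ 852.7 -178.7  111.7]
roll 2.3315 rad then shift mm [-852.7  178.7  111.7]
```

```bash
python3 -m handwheel '[{"roll":-0.115},{"roll":-0.115},{"roll":-0.115},{"roll":-0.115},{"roll":-0.115},{"roll":-0.115},{"roll":-0.12},{"tx":25,"ty":8},{"tx":35,"ty":12},{"tx":35,"ty":12},{"tx":35,"ty":12},{"tx":35,"ty":12}]' 45 40
python3 -m handwheel '[{"tx":38,"ty":10},{"tx":38,"ty":10},{"tx":38,"ty":8},{"tx":38,"ty":8},{"tx":38,"ty":4},{"tx":38,"ty":4},{"tx":35},{"tx":25},{"tx":15},{}]'
python3 - <<'E'
from h import *
st(); plan([.3835,.2772,.12],-22)
E
```

```text
t 0.10 pos [ 229.8 -580.6  230.2] F [ 0.5 -0.8  0.2] open 85.5 grip 0.0 q6 -0.12
heading tool y -68.41 q6 -0.119 q1 -1.313 z axis [-5.0e-04  1.9e-03 -1.0e+00]
roll -0.8101 rad then shift mm [ 852.7 -178.7  111.7]
roll 2.3315 rad then shift mm [-852.7  178.7  111.7]$[0]: bad value
$[0]: bad value
```

```bash
python3 -m handwheel '[{"tx":0,"ty":0,"tz":0,"roll":-0.115},{"tx":0,"ty":0,"tz":0,"roll":-0.115},{"tx":0,"ty":0,"tz":0,"roll":-0.115},{"tx":0,"ty":0,"tz":0,"roll":-0.115},{"tx":0,"ty":0,"tz":0,"roll":-0.115},{"tx":0,"ty":0,"tz":0,"roll":-0.115},{"tx":0,"ty":0,"tz":0,"roll":-0.12},{"tx":25,"ty":8,"tz":0,"roll":0},{"tx":35,"ty":12,"tz":0,"roll":0},{"tx":35,"ty":12,"tz":0,"roll":0},{"tx":35,"ty":12,"tz":0,"roll":0},{"tx":35,"ty":12,"tz":0,"roll":0}]' 45 40
```

```text
t: 1.1
tool_pos: [0.3443, -0.4476, 0.2307]
tool_rot: [-2.604, -1.755, -0.0]
contact_force: [-0.3, -0.6, -0.4]
opening: 0.0449
grip_force: 0.0
```

```bash
python3 -m handwheel '[{"tx":38,"ty":8,"tz":0,"roll":0},{"tx":38,"ty":8,"tz":0,"roll":0},{"tx":38,"ty":8,"tz":0,"roll":0},{"tx":38,"ty":4,"tz":0,"roll":0},{"tx":38,"ty":0,"tz":0,"roll":0},{"tx":38,"ty":0,"tz":0,"roll":0},{"tx":38,"ty":-20,"tz":0,"roll":0},{"tx":35,"ty":-20,"tz":0,"roll":0},{"tx":35,"ty":-20,"tz":0,"roll":0},{"tx":35,"ty":-20,"tz":0,"roll":0},{"tx":35,"ty":-20,"tz":0,"roll":0},{"tx":35,"ty":-20,"tz":0,"roll":0}]'
python3 - <<'E'
from h import *
st(); plan([.3835,.2772,.12],-22)
E
```

```text
t: 2.1
tool_pos: [0.4228, -0.0053, 0.2309]
tool_rot: [-2.605, -1.756, 0.0]
contact_force: [0.6, 0.5, -0.5]
opening: 0.0453
grip_force: 0.0
t 2.10 pos [422.8  -5.3 230.9] F [ 0.6  0.5 -0.5] open 45.3 grip 0.0 q6 0.20
heading tool y -22.04 q6 0.196 q1 -0.189 z axis [-1.e-04  1.e-04 -1.e+00]
roll -0.0006 rad then shift mm [ 247.2 -142.3  110.9]
roll 3.1410 rad then shift mm [-247.2  142.3  110.9]
```

```bash
python3 -m handwheel '[{"tx":30,"ty":-18,"tz":5,"roll":0},{"tx":30,"ty":-18,"tz":10,"roll":0},{"tx":30,"ty":-18,"tz":12,"roll":0},{"tx":30,"ty":-18,"tz":15,"roll":0},{"tx":30,"ty":-18,"tz":15,"roll":0},{"tx":30,"ty":-18,"tz":15,"roll":0},{"tx":25,"ty":-14,"tz":12,"roll":0},{"tx":18,"ty":-8,"tz":10,"roll":0},{"tx":10,"ty":-4,"tz":5,"roll":0},{"tx":0,"ty":0,"tz":0,"roll":0},{"tx":0,"ty":0,"tz":0,"roll":0}]'
python3 - <<'E'
from h import *
o=ctrl.get_obs();p,d=optics.get_image("wrist");cv2.imwrite("pics/w1.png",p[:,:,::-1]);np.save("pics/w1.npy",d)
st(); plan([.3835,.2772,.008],-22)
P=cloud("wrist",d,o);h=cv2.cvtColor(p,cv2.COLOR_RGB2HSV)
blue=(h[...,0]>105)&(h[...,0]<130)&(h[...,1]>150)&(d>0)
for lo,hi in ((-.01,.014),(.028,.045)):
    m=blue&(P[...,2]>lo)&(P[...,2]<hi);q=P[m]
    if len(q)>50:
        c,s,a=cv2.minAreaRect((q[:,:2]*1000).astype(np.float32));print(lo,len(q),np.round(c,1),np.round(s,1),round(a,2),np.median(q[:,2]))
E
```

```text
t: 3.02
tool_pos: [0.3867, 0.2588, 0.1321]
tool_rot: [2.604, 1.757, -0.002]
contact_force: [0.3, -0.7, 1.0]
opening: 0.0448
grip_force: 0.0
t 3.07 pos [387.2 258.5 132.7] F [-0.4 -0.7  0.1] open 44.8 grip 0.0 q6 0.81
heading tool y -22.03 q6 0.814 q1 0.429 z axis [ 4.e-04 -4.e-04 -1.e+00]
roll -0.0005 rad then shift mm [ 16.  -10.5 124.7]
roll 3.1411 rad then shift mm [-16.   10.5 124.7]
-0.01 22641 [390.3 294. ] [238.8 124.7] 68.14 0.004851857397850101
0.028 4238 [385.5 275.2] [199.4  10. ] 68.06 0.03497955819095777
```

View pics/w1.png

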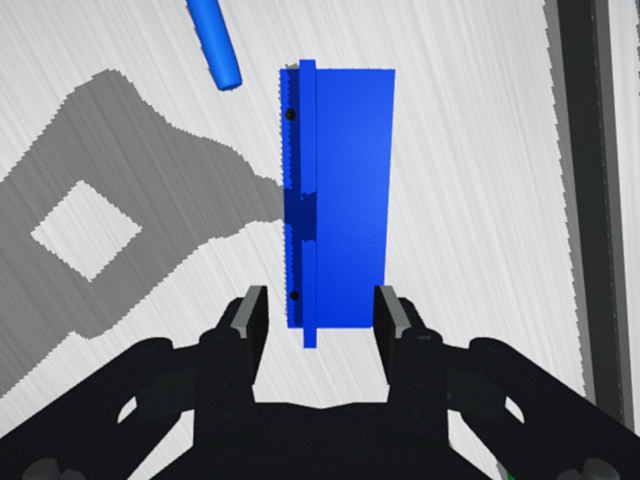

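The wrist view shows the rib as the vertical bar at column 308 between the open fingers, with the tool already aligned and the scraper handle well clear at (215,40). The wrist fit puts the rib centre at (385.5, 275.2).

```bash
python3 -m handwheel '[{"tx":8,"ty":-4.5,"tz":10,"roll":0},{"tx":7.5,"ty":-4,"tz":20,"roll":0},{"tx":0,"ty":0,"tz":25,"roll":0},{"tx":0,"ty":0,"tz":25,"roll":0},{"tx":0,"ty":0,"tz":20,"roll":0},{"tx":0,"ty":0,"tz":12,"roll":0},{"tx":0,"ty":0,"tz":6,"roll":0},{"tx":0,"ty":0,"tz":3,"roll":0},{"tx":0,"ty":0,"tz":0,"roll":0},{"tx":0,"ty":0,"tz":0,"roll":0}]'
python3 - <<'E'
from h import *
st(); plan([.385,.276,.009],-22)
E
```

```text
t: 3.9
tool_pos: [0.3856, 0.277, 0.0123]
tool_rot: [2.605, 1.756, 0.003]
contact_force: [0.3, -0.2, -0.0]
opening: 0.0451
grip_force: 0.0
t 3.90 pos [385.6 277.   12.3] F [ 0.3 -0.2 -0. ] open 45.1 grip 0.0 q6 0.85
heading tool y -22.04 q6 0.851 q1 0.466 z axis [ 1.7e-03  9.0e-04 -1.0e+00]
roll -0.0006 rad then shift mm [-1.1 -0.2  3.3]
roll 3.1410 rad then shift mm [1.1 0.2 3.3]
```

```bash
python3 -m handwheel '[{"tx":-1,"ty":0,"tz":3,"roll":0},{"tx":0,"ty":0,"tz":0,"roll":0}]'
python3 -m handwheel '[{"tx":0,"ty":0,"tz":0,"roll":0},{"tx":0,"ty":0,"tz":0,"roll":0},{"tx":0,"ty":0,"tz":0,"roll":0},{"tx":0,"ty":0,"tz":0,"roll":0},{"tx":0,"ty":0,"tz":0,"roll":0},{"tx":0,"ty":0,"tz":0,"roll":0},{"tx":0,"ty":0,"tz":0,"roll":0},{"tx":0,"ty":0,"tz":0,"roll":0}]' 0 70
```

```text
t: 4.07
tool_pos: [0.3848, 0.2759, 0.0089]
tool_rot: [2.604, 1.756, 0.002]
contact_force: [-0.6, 0.1, -0.6]
opening: 0.0444
grip_force: 0.0
t: 4.73
tool_pos: [0.3847, 0.276, 0.0088]
tool_rot: [2.604, 1.757, 0.001]
contact_force: [-0.3, -0.8, 4.9]
opening: 0.0085
grip_force: 70.4
```

```bash
python3 -m handwheel '[{"tx":0,"ty":0,"tz":-4,"roll":0},{"tx":0,"ty":0,"tz":-10,"roll":0},{"tx":0,"ty":0,"tz":-18,"roll":0},{"tx":0,"ty":0,"tz":-20,"roll":0},{"tx":0,"ty":0,"tz":-20,"roll":0},{"tx":0,"ty":0,"tz":-15,"roll":0},{"tx":0,"ty":0,"tz":-8,"roll":0},{"tx":0,"ty":0,"tz":0,"roll":0},{"tx":0,"ty":0,"tz":0,"roll":0}]'
python3 - <<'E'
from h import *
st(); plan([.5568,.0555,.105],-5.75)
E
```

```text
t: 5.48
tool_pos: [0.3842, 0.2757, 0.1032]
tool_rot: [-2.604, -1.757, -0.0]
contact_force: [-0.0, 0.1, -1.3]
opening: 0.0086
grip_force: 69.6
t 5.48 pos [384.2 275.7 103.2] F [-0.   0.1 -1.3] open 8.6 grip 69.6 q6 0.85
heading tool y -22.0 q6 0.849 q1 0.465 z axis [ 1.e-04  1.e-04 -1.e+00]
roll -0.2836 rad then shift mm [-201.8  193.8   -1.8]
roll 2.8580 rad then shift mm [ 201.8 -193.8   -1.8]
```

```bash
python3 -m handwheel '[{"tx":0,"ty":0,"tz":0,"roll":-0.09},{"tx":0,"ty":0,"tz":0,"roll":-0.1},{"tx":0,"ty":0,"tz":0,"roll":-0.0936},{"tx":-15,"ty":15,"tz":0,"roll":0},{"tx":-25,"ty":25,"tz":0,"roll":0},{"tx":-28,"ty":27,"tz":0,"roll":0},{"tx":-28,"ty":27,"tz":0,"roll":0},{"tx":-28,"ty":27,"tz":0,"roll":0},{"tx":-28,"ty":27,"tz":0,"roll":0},{"tx":-28,"ty":26,"tz":0,"roll":0},{"tx":-15,"ty":14,"tz":0,"roll":0},{"tx":-6,"ty":5,"tz":0,"roll":0}]'
python3 -m handwheel '[{"tx":0,"ty":0,"tz":0,"roll":0},{"tx":0,"ty":0,"tz":0,"roll":0}]' >/dev/null
python3 - <<'E'
from h import *
st(); plan([.5568,.0555,.105],-5.75)
p,d=optics.get_image("top");cv2.imwrite("pics/top2.png",p[:,:,::-1]);P=cloud("top",d)
h=cv2.cvtColor(p,cv2.COLOR_RGB2HSV)
blue=((h[...,0]>105)&(h[...,0]<130)&(h[...,1]>150)&(d>0)).astype(np.uint8)
for nm,lo,hi in(("fitted rib",.062,.085),("strip flange",.087,.11),("strip rib",.122,.15)):
    m=(blue>0)&(P[...,2]>lo)&(P[...,2]<hi)
    n,l,s,_=cv2.connectedComponentsWithStats(cv2.dilate(m.astype(np.uint8),np.ones((3,3))))
    for i in range(1,n):
        q=P[(l==i)&m]
        if len(q)>60:
            c,sz,a=cv2.minAreaRect((q[:,:2]*1000).astype(np.float32));print(nm,s[i,:4],len(q),np.round(c,1),np.round(sz,1),round(a,2),np.median(q[:,2]).round(4))
a=p[180:330,200:400,::-1];cv2.imwrite("pics/crop2.png",cv2.resize(a,None,fx=4,fy=4,interpolation=2))
o=ctrl.get_obs();p,d=optics.get_image("wrist");cv2.imwrite("pics/w2.png",p[:,:,::-1]);np.save("pics/w2.npy",d)
E
```

```text
t: 6.48
tool_pos: [0.5568, 0.0537, 0.1015]
tool_rot: [-2.333, -2.102, 0.003]
contact_force: [0.3, 0.6, -0.9]
opening: 0.0085
grip_force: 69.5
t 6.65 pos [554.9  56.9 101.7] F [ 0.2  0.6 -2.2] open 8.8 grip 69.5 q6 0.07
heading tool y -5.78 q6 0.069 q1 -0.032 z axis [-3.2e-03  7.0e-04 -1.0e+00]
roll -0.0005 rad then shift mm [-1.2  2.  -3.3]
roll 3.1411 rad then shift mm [ 1.2 -2.  -3.3]
fitted rib [ 63 209 190  23] 803 [637.8 409.3] [497.   11.6] 84.26 0.076
fitted rib [333 233 186  23] 773 [ 565.8 -307.4] [499.   11.1] 84.24 0.0759
strip flange [316 229  15  22] 208 [578.9 -28.8] [29.6 49.5] 84.45 0.0988
strip flange [312 252  17   9] 76 [534.6 -21.1] [37.3 14.7] 83.49 0.0995
```

View pics/w2.png

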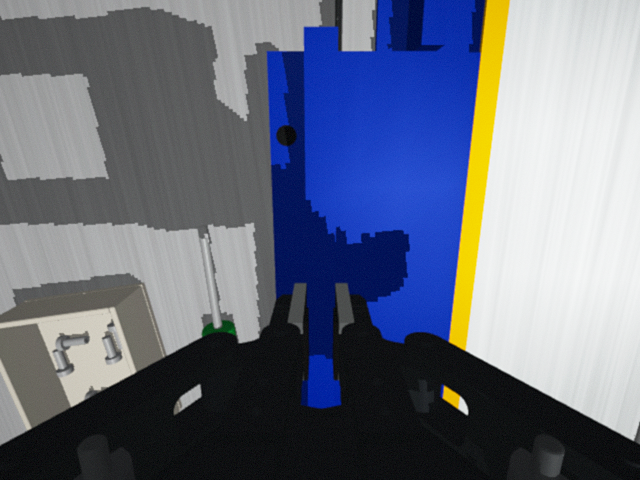

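The wrist view shows the strip held, with the rib at columns 305–340. The yellow lap line runs from (495,0) to (455,350), with the left neighbour at top right. Next I'll measure the strip's tilt and offset in the grip from this depth image.

Run:
```python
from h import *
o=ctrl.get_obs();d=np.load("pics/w2.npy");p=cv2.imread("pics/w2.png");P=cloud("wrist",d,o)
h=cv2.cvtColor(p,cv2.COLOR_BGR2HSV);blue=(h[...,0]>105)&(h[...,0]<130)&(h[...,1]>150)&(d>0)
def fit(q,nm):
    c=np.linalg.lstsq(np.c_[q[:,:2]-q[:,:2].mean(0),np.ones(len(q))],q[:,2],rcond=None)[0]
    print(nm,"plane slopes wx,wy",c[:2].round(4),"mean",q.mean(0).round(4),"n",len(q))
box=np.zeros_like(blue);box[70:300,375:450]=1
fit(P[blue&box&(P[...,2]>.08)],"flange")
m=blue&(P[...,2]>.118)&(P[...,2]<.15);m[300:]=0;q=P[m];fit(q,"rib top")
a=np.radians(-5.75);X=np.array([np.cos(a),np.sin(a)]);Y=np.array([-X[1],X[0]]);home=np.array([.6016,.0510])
def dk(q): return np.c_[(q[:,:2]-home)@X,(q[:,:2]-home)@Y,q[:,2]]*1000
D=dk(q);print("rib: X range",np.percentile(D[:,0],[1,50,99]).round(1),"Y max",np.percentile(D[:,1],99.5).round(1),"slope dX/dY",np.polyfit(D[:,1],D[:,0],1).round(4))
f=dk(P[blue&(P[...,2]>.085)&(P[...,2]<.112)]);print("flange X max, Ymax",np.percentile(f[:,0],99.5).round(1),np.percentile(f[:,1],99.5).round(1))
nb=dk(P[blue&(P[...,2]>.03)&(P[...,2]<.08)]);print("neighbour n",len(nb),"Y min",np.percentile(nb[:,1],[.5,2]).round(1),"z",np.percentile(nb[:,2],[5,50,95]).round(1))
y=dk(P[(h[...,0]>15)&(h[...,0]<32)&(h[...,1]>150)&(d>0)]);print("yellow X",np.percentile(y[:,0],[1,50,99]).round(1),"z",np.median(y[:,2]),"slope",np.polyfit(y[:,1],y[:,0],1).round(4))
print("tool", dk(o["tool_pos"][None]).round(1))
s=dk(P[(h[...,1]<60)&(d>0)]);s=s[(s[:,2]>33)&(s[:,2]<46)];print("seat z",np.percentile(s[:,2],[10,50,90]).round(1),len(s))
```

```text
flange plane slopes wx,wy [-0.0352  0.0069] mean [0.598  0.1024 0.0982] n 17176
rib top plane slopes wx,wy [-0.0018  0.0007] mean [0.562  0.118  0.1285] n 8544
rib: X range [-51.  -46.2 -41.2] Y max 101.0 slope dX/dY [-1.10000e-03 -4.60412e+01]
flange X max, Ymax 13.2 101.0
neighbour n 5390 Y min [108.7 108.9] z [44.2 45.8 75.7]
yellow X [30.5 35.7 40.6] z 54.53388879570989 slope [4.60000e-03 3.50505e+01]
tool [[-47.1   1.9 102.3]]
seat z [34.7 39.7 40.9] 4956
```

Run:
```python
from h import *
o=ctrl.get_obs();d=np.load("pics/w2.npy");p=cv2.imread("pics/w2.png");P=cloud("wrist",d,o)
h=cv2.cvtColor(p,cv2.COLOR_BGR2HSV);blue=(h[...,0]>105)&(h[...,0]<130)&(h[...,1]>150)&(d>0)&(P[...,2]>.085)
a=np.radians(-5.75);X=np.array([np.cos(a),np.sin(a)]);Y=np.array([-X[1],X[0]]);home=np.array([.6016,.0510])
q=P[blue];D=np.c_[(q[:,:2]-home)@X+.046,(q[:,:2]-home)@Y,q[:,2]]*1000
for x in(-17,-12,-3,3,10,15,20,25,30,35,40,45,48,52,55,58):
    for lo,hi in((20,60),(60,95)):
        s=D[(abs(D[:,0]-x)<1.5)&(D[:,1]>lo)&(D[:,1]<hi)]
        print(x,lo,len(s),np.median(s[:,2]).round(2) if len(s) else "",end=" | ")
    print()
```

```text
-17 20 690 98.55 | -17 60 677 98.54 | 
-12 20 686 98.49 | -12 60 604 98.54 | 
-3 20 1062 128.5 | -3 60 1171 128.5 | 
3 20 1012 128.47 | 3 60 1197 128.5 | 
10 20 684 98.4 | 10 60 728 98.44 | 
15 20 678 98.49 | 15 60 745 98.41 | 
20 20 696 98.39 | 20 60 717 98.44 | 
25 20 673 98.39 | 25 60 727 98.32 | 
30 20 682 98.37 | 30 60 735 98.43 | 
35 20 687 98.36 | 35 60 737 98.39 | 
40 20 688 98.39 | 40 60 728 98.35 | 
45 20 681 98.35 | 45 60 727 98.36 | 
48 20 676 98.27 | 48 60 736 98.33 | 
52 20 642 96.28 | 52 60 699 96.27 | 
55 20 675 96.28 | 55 60 704 96.27 | 
58 20 630 96.21 | 58 60 690 96.22 |
```

The strip is flat in the grip (0.2°) and square, with the underside 8.6 mm above… below the TCP. I'll shift it about 2 mm sideways and lower it to just above the seat, 16 mm short of the lap.

```bash
python3 -m handwheel '[{"tx":-2,"ty":0,"tz":5,"roll":0},{"tx":0,"ty":0,"tz":10,"roll":0},{"tx":0,"ty":0,"tz":12,"roll":0},{"tx":0,"ty":0,"tz":10,"roll":0},{"tx":0,"ty":0,"tz":6,"roll":0},{"tx":0,"ty":0,"tz":3,"roll":0},{"tx":0,"ty":0,"tz":1,"roll":0},{"tx":0,"ty":0,"tz":0,"roll":0},{"tx":0,"ty":0,"tz":0,"roll":0}]'
python3 - <<'E'
from h import *
st(); plan([.6016,.0510,.0505],-5.75)
E
```

```text
t: 7.5
tool_pos: [0.5565, 0.0544, 0.0567]
tool_rot: [2.33, 2.107, 0.001]
contact_force: [-0.1, 0.2, -1.7]
opening: 0.0087
grip_force: 69.5
t 7.50 pos [556.5  54.4  56.7] F [-0.1  0.2 -1.7] open 8.7 grip 69.5 q6 0.06
heading tool y -5.76 q6 0.065 q1 -0.036 z axis [ 8.e-04 -0.e+00 -1.e+00]
roll -0.0001 rad then shift mm [ 1.1 45.3  6.3]
roll 3.1415 rad then shift mm [ -1.1 -45.3   6.3]
```

```bash
python3 -m handwheel '[{"tx":0,"ty":0,"tz":3,"roll":0},{"tx":0,"ty":0,"tz":2,"roll":0},{"tx":0,"ty":0,"tz":0,"roll":0},{"tx":0,"ty":0,"tz":0,"roll":0}]' >/dev/null
cat >> h.py <<'E'
def look(name):
    o=ctrl.get_obs();p,d=optics.get_image("wrist");cv2.imwrite(f"pics/{name}.png",p[:,:,::-1])
    P=cloud("wrist",d,o);h=cv2.cvtColor(p,cv2.COLOR_RGB2HSV);blue=(h[...,0]>105)&(h[...,0]<130)&(h[...,1]>150)&(d>0)
    a=np.radians(-5.75);X=np.array([np.cos(a),np.sin(a)]);Y=np.array([-X[1],X[0]]);home=np.array([.6016,.0510])
    dk=lambda q:np.c_[(q[:,:2]-home)@X,(q[:,:2]-home)@Y,q[:,2]]*1000
    D=dk(P[blue]);
    for nm,lo,hi in(("strip",10,104.5),("neighbour",104.5,200)):
        s=D[(D[:,1]>lo)&(D[:,1]<hi)&(D[:,2]>68)&(D[:,2]<95)]
        f=D[(D[:,1]>lo)&(D[:,1]<hi)&(D[:,2]>40)&(D[:,2]<60)]
        if len(s)>50: print(nm,"rib X lo/med/hi",np.percentile(s[:,0],[2,50,98]).round(1),"Y lo/hi",np.percentile(s[:,1],[.5,99.5]).round(1),"top z",np.median(s[:,2]).round(2),"dX/dY",np.polyfit(s[:,1],s[:,0],1)[0].round(4),"flange z",np.median(f[:,2]).round(2))
    m=(h[...,0]>15)&(h[...,0]<32)&(h[...,1]>150)&(d>0)
    y=dk(P[m]);y=y[(abs(y[:,2]-53)<8)]
    e=[(k+2.5,np.percentile(y[(y[:,1]>k)&(y[:,1]<k+5)][:,0],2)) for k in range(0,95,5) if ((y[:,1]>k)&(y[:,1]<k+5)).sum()>20]
    e=np.array(e)
    if len(e)>2: print("lap edge X",e[:,1].mean().round(1),"dX/dY",np.polyfit(e[:,0],e[:,1],1)[0].round(4),"z",np.median(y[:,2]).round(1))
    print("tool deck",dk(o["tool_pos"][None]).round(1),"F deck",(o["contact_force"][:2]@X).round(1),(o["contact_force"][:2]@Y).round(1),o["contact_force"][2].round(1))
E
python3 - <<'E'
from h import *
st(); look("w3")
E
```

```text
t 7.83 pos [555.9  54.5  51.2] F [-0.6 -0.2 -1.1] open 8.8 grip 69.5 q6 0.06
strip rib X lo/med/hi [-49.5 -44.9 -39.9] Y lo/hi [10.4 97.9] top z 77.34 dX/dY -0.0008 flange z 47.19
lap edge X 30.9 dX/dY -0.0004 z 54.0
tool deck [[-45.8  -1.1  51.2]] F deck -0.6 -0.2 -1.1
```

View pics/w3.png

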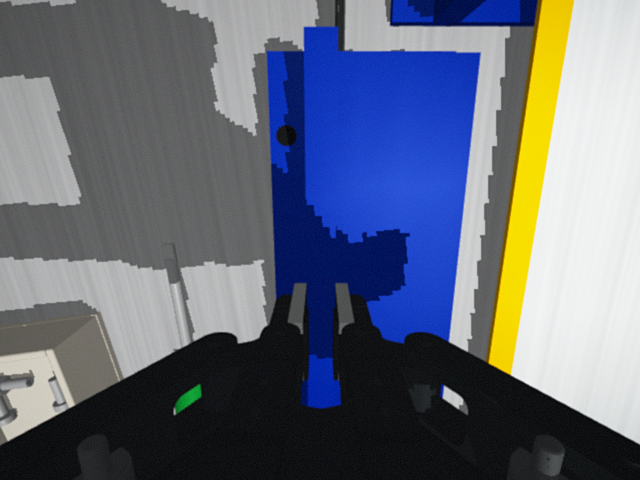

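The strip lies in front of the yellow lap edge (line (540,0) to (490,370)) with a visible gap, and the left neighbour's end is at row 25, columns 390–535. Its rib is 1.6 mm above the fitted height.

Run:
```python
from h import *
o=ctrl.get_obs();a=np.radians(-5.75);X=np.array([np.cos(a),np.sin(a)]);Y=np.array([-X[1],X[0]]);home=np.array([.6016,.0510])
w=ray("wrist",[[400,51.5],[440,52],[440,24.5],[520,24.5]],[.0467,.0467,.045,.045],o)
print("strip,strip,neigh,neigh Y",((w[:,:2]-home)@Y*1000).round(1))
```

```text
strip,strip,neigh,neigh Y [ 98.2  98.  107.6 107.6]
```

The gap to the left neighbour is 9.5 mm of the ideal 10, so the strip is centred. Slide in 42 mm, then creep to the stop.

```bash
python3 -m handwheel '[{"tx":0,"ty":2,"tz":0.3,"roll":0},{"tx":0,"ty":4,"tz":0,"roll":0},{"tx":0,"ty":4,"tz":0,"roll":0},{"tx":0,"ty":4,"tz":0,"roll":0},{"tx":0,"ty":4,"tz":0,"roll":0},{"tx":0,"ty":4,"tz":0,"roll":0},{"tx":0,"ty":2,"tz":0,"roll":0},{"tx":0,"ty":0,"tz":0,"roll":0},{"tx":0,"ty":0,"tz":0,"roll":0}]'
python3 - <<'E'
from h import *
st(); look("w4")
E
```

```text
t: 8.63
tool_pos: [0.58, 0.052, 0.0509]
tool_rot: [-2.33, -2.107, 0.0]
contact_force: [-0.2, 0.1, -1.6]
opening: 0.0093
grip_force: 69.5
t 8.63 pos [580.   52.   50.9] F [-0.2  0.1 -1.6] open 9.3 grip 69.5 q6 0.06
strip rib X lo/med/hi [-25.4 -20.7 -15.8] Y lo/hi [10.5 98. ] top z 77.05 dX/dY -0.0017 flange z 46.98
lap edge X 31.1 dX/dY 0.0008 z 54.1
tool deck [[-21.6  -1.1  50.9]] F deck -0.3 0.1 -1.6
```

```bash
python3 -m handwheel '[{"tx":0,"ty":2,"tz":0,"roll":0},{"tx":0,"ty":4,"tz":0,"roll":0},{"tx":0,"ty":4,"tz":0,"roll":0},{"tx":0,"ty":4,"tz":0,"roll":0},{"tx":0,"ty":3,"tz":0,"roll":0},{"tx":0,"ty":1,"tz":0,"roll":0},{"tx":0,"ty":0,"tz":0,"roll":0},{"tx":0,"ty":0,"tz":0,"roll":0}]'
python3 - <<'E'
from h import *
look("w5")
E
python3 -m handwheel '[{"tx":0,"ty":0,"tz":0.5,"roll":0},{"tx":0,"ty":0,"tz":0.5,"roll":0},{"tx":0,"ty":0,"tz":0,"roll":0},{"tx":0,"ty":0,"tz":0,"roll":0}]'
```

```text
t: 9.35
tool_pos: [0.5978, 0.0503, 0.0509]
tool_rot: [-2.33, -2.107, 0.0]
contact_force: [-0.1, -1.1, -1.1]
opening: 0.0089
grip_force: 69.5
strip rib X lo/med/hi [-7.5 -2.8  2.1] Y lo/hi [10.6 98. ] top z 77.02 dX/dY -0.0011 flange z 47.0
lap edge X 31.2 dX/dY 0.0005 z 54.2
tool deck [[-3.7 -1.1 50.9]] F deck -0.0 -1.1 -1.1
t: 9.73
tool_pos: [0.5977, 0.0503, 0.0499]
tool_rot: [-2.33, -2.107, 0.0]
contact_force: [0.2, -1.2, -2.4]
opening: 0.0088
grip_force: 69.5
```

```bash
python3 -m handwheel '[{"tx":0,"ty":1,"tz":0.2,"roll":0},{"tx":0,"ty":1,"tz":0,"roll":0},{"tx":0,"ty":1,"tz":0,"roll":0},{"tx":0,"ty":0,"tz":0,"roll":0},{"tx":0,"ty":0,"tz":0,"roll":0}]'; python3 -m handwheel '[{"tx":0,"ty":0.5,"tz":0,"roll":0},{"tx":0,"ty":0.5,"tz":0,"roll":0},{"tx":0,"ty":0,"tz":0,"roll":0},{"tx":0,"ty":0,"tz":0,"roll":0}]'
```

```text
t: 10.15
tool_pos: [0.6009, 0.05, 0.0499]
tool_rot: [2.33, 2.107, 0.0]
contact_force: [0.3, 0.2, -0.9]
opening: 0.0087
grip_force: 69.5
t: 10.48
tool_pos: [0.6018, 0.0499, 0.0498]
tool_rot: [2.33, 2.107, -0.0]
contact_force: [0.6, 0.1, -1.0]
opening: 0.0089
grip_force: 69.5
```

```bash
for i in 1 2 3; do python3 -m handwheel '[{"tx":0,"ty":0.5,"tz":0,"roll":0},{"tx":0,"ty":0,"tz":0,"roll":0},{"tx":0,"ty":0,"tz":0,"roll":0}]' | egrep 'pos|contact'; done
```

```text
tool_pos: [0.6019, 0.0499, 0.0497]
contact_force: [-1.8, -0.7, 0.8]
tool_pos: [0.6019, 0.0499, 0.0498]
contact_force: [-4.8, 0.2, 3.2]
tool_pos: [0.6019, 0.0499, 0.0497]
contact_force: [-8.5, 1.0, 3.9]
```

The stop is reached (−8.5 N along x). Now press down step by step.

```bash
python3 -m handwheel '[{"tx":0,"ty":-0.4,"tz":0.3,"roll":0},{"tx":0,"ty":0,"tz":0,"roll":0},{"tx":0,"ty":0,"tz":0,"roll":0}]' | egrep 'pos|contact';python3 -m handwheel '[{"tx":0,"ty":0,"tz":0.3,"roll":0},{"tx":0,"ty":0,"tz":0,"roll":0},{"tx":0,"ty":0,"tz":0,"roll":0}]' | egrep 'pos|contact'
python3 - <<'E'
from h import *
look("w6")
E
```

```text
tool_pos: [0.6019, 0.0499, 0.0494]
contact_force: [-5.1, 0.2, 1.7]
tool_pos: [0.6019, 0.0499, 0.0491]
contact_force: [-5.6, 0.3, 2.0]
strip rib X lo/med/hi [-3.3  1.4  6.3] Y lo/hi [10.5 98. ] top z 75.2 dX/dY -0.0012 flange z 45.18
lap edge X 31.2 dX/dY 0.0006 z 54.2
tool deck [[ 0.4 -1.1 49.1]] F deck -5.6 -0.3 2.0
```

```bash
for i in 1 2 3 4; do python3 -m handwheel '[{"tx":0,"ty":0,"tz":0.3,"roll":0},{"tx":0,"ty":0,"tz":0,"roll":0},{"tx":0,"ty":0,"tz":0,"roll":0}]' | egrep 'pos|contact'; done
```

```text
tool_pos: [0.6019, 0.0499, 0.0488]
contact_force: [-5.8, -0.5, 3.7]
tool_pos: [0.6019, 0.0499, 0.0488]
contact_force: [-5.6, -0.1, 5.0]
tool_pos: [0.6019, 0.0499, 0.0488]
contact_force: [-7.3, 0.3, 6.4]
tool_pos: [0.6019, 0.0499, 0.0488]
contact_force: [-9.0, -0.2, 8.4]
```

```bash
python3 -m handwheel '[{"tx":0,"ty":-0.6,"tz":0.2,"roll":0},{"tx":0,"ty":0,"tz":0,"roll":0},{"tx":0,"ty":0,"tz":0,"roll":0},{"tx":0,"ty":0,"tz":0,"roll":0}]' | egrep 'pos|contact'
python3 - <<'E'
from h import *
look("w7");st()
p,d=optics.get_image("top");cv2.imwrite("pics/top3.png",cv2.resize(p[185:260,230:360,::-1],None,fx=5,fy=5,interpolation=2))
for i in range(4): optics.get_image("wrist");print(ctrl.get_obs()["contact_force"].round(1),ctrl.get_obs()["wrist_torque"].round(2))
E
```

```text
tool_pos: [0.6019, 0.0499, 0.0488]
contact_force: [-6.3, -0.4, 6.4]
strip rib X lo/med/hi [-3.3  1.3  6.3] Y lo/hi [10.5 98. ] top z 74.93 dX/dY -0.0014 flange z 44.93
lap edge X 31.2 dX/dY 0.0003 z 54.2
tool deck [[ 0.4 -1.1 48.8]] F deck -6.3 -1.0 6.4
t 13.17 pos [601.9  49.9  48.8] F [-6.4 -0.6  5.9] open 8.5 grip 70.7 q6 0.06
[-7.1 -0.1  6.4] [ 0.05  0.98 -0.03]
[-7.2 -0.   5.6] [ 0.06  0.97 -0.  ]
[-7.1  0.4  5.6] [ 0.04  0.96 -0.03]
[-5.2  0.9  6.3] [ 0.04  0.96 -0.09]
```

View pics/top3.png

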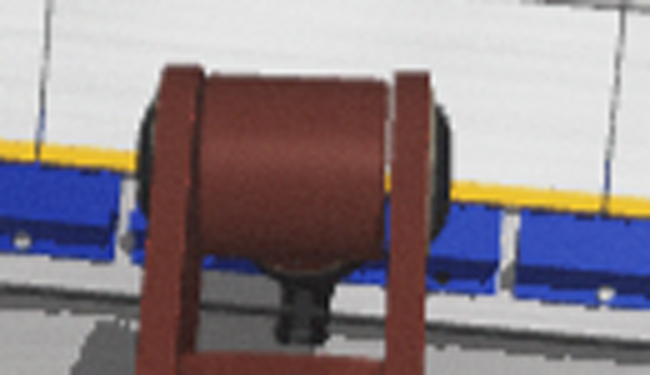

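View pics/w7.png

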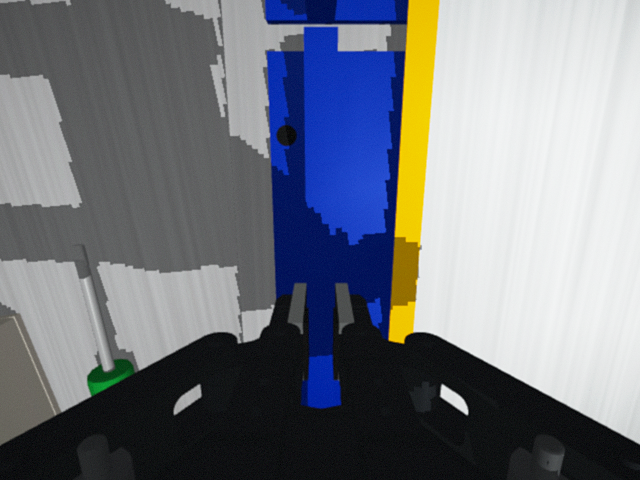

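The strip sits in line with its neighbours, with equal gaps on both sides (columns 118–135 and 497–515 in the top crop). Its edge is under the yellow lap and the lap height is unchanged. Next I'll trim the press to about 10 N.

```bash
python3 -m handwheel '[{"tx":0,"ty":-0.2,"tz":0.4,"roll":0},{"tx":0,"ty":0,"tz":0.3,"roll":0},{"tx":0,"ty":0,"tz":0,"roll":0},{"tx":0,"ty":0,"tz":0,"roll":0}]' | egrep 'pos|contact'
python3 - <<'E'
from h import *
f=[]
for i in range(8): optics.get_image("wrist");f.append(ctrl.get_obs()["contact_force"])
print(np.mean(f,0).round(2),np.std(f,0).round(2));st()
E
```

```text
tool_pos: [0.6019, 0.0499, 0.0488]
contact_force: [-7.7, 0.0, 9.1]
[-7.66  0.1   9.15] [0.35 0.28 0.34]
t 14.15 pos [601.9  49.9  48.8] F [-7.5 -0.2  8.8] open 9.0 grip 71.2 q6 0.06
```

Run:
```python
from h import *
look("w8");o=ctrl.get_obs();p,d=optics.get_image("wrist");P=cloud("wrist",d,o)
for u,v in((278,100),(345,100),(365,100),(385,100),(345,180),(365,180),(385,65)): print((u,v),P[v-3:v+4,u-2:u+3].reshape(-1,3).mean(0).round(4))
```

```text
strip rib X lo/med/hi [-3.3  1.4  6.3] Y lo/hi [10.4 98. ] top z 74.95 dX/dY -0.0018 flange z 44.96
lap edge X 31.2 dX/dY 0.0006 z 54.2
tool deck [[ 0.4 -1.1 48.8]] F deck -7.4 -1.0 8.8
(278, 100) [0.595  0.1334 0.0451]
(345, 100) [0.6202 0.1304 0.0492]
(365, 100) [0.6281 0.13   0.0451]
(385, 100) [0.6357 0.1293 0.0449]
(345, 180) [0.618  0.1006 0.045 ]
(365, 180) [0.6261 0.0997 0.0447]
(385, 65) [0.6363 0.1415 0.0451]
```

The strip is flat at 45.0 mm front and back, against the stop, with the flap still shut, so I'm handing in the job.

```bash
python3 -c "
from station import ctrl
print(ctrl.finish_job())"
```

```text
the job is handed in; nothing more can be done
None
```

I handed the job in at about 15 s with the blue strip tucked under the shut flap against the stop, in line with its neighbours, and still gripped and pressed flat on its seat with about 10 N.

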